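# Move the battery cartridge from the tester to its charger

### The arm

A 6-joint arm with a two-finger parallel gripper is mounted at the origin on the work surface; the furniture and walls round the work are solid. World frame = base frame: x ahead of the robot, y to its left, z up, the work surface at z = 0. Lengths are in m, angles in rad, forces in N, time in s.
With the tool pointing down it reaches from about 0.325 to 0.9 m from the base axis. Payload 3.5 kg.
Tool frame: the origin (TCP) lies midway between the tips of the shut fingers; the grasp point (between the pads) lies 19 mm behind it; z points along the fingers, y is the direction in which the jaws open and shut (so a half turn about z gives the same grasp; the last joint's range is limited). The gripper opens to 85 mm and grips with 20 to 120 N. Pads are 22 mm wide; open, the fingers measure 114 mm over their backs; the gripper's body (76 mm by 85 mm) begins 54 mm behind the grasp point. The pads swing forward as they close: fully open they stand 13 mm farther back than shut.
Start: joints at [-1.442, 0.276, -0.026, 1.268, 0, 1.467], TCP at [0.144, -0.608, 0.231] pointing down, gripper open.
Joint ranges: [-3.12, 3.12], [-0.85, 1.88], [-1.08, 1.24], [-1.95, 2.15], [-1.57, 1.53], [-3.14, 3.14]. Speed limits (rad/s): [2.57, 2.57, 3.14, 3.14, 3.14, 3.14].

### API

Orientations are given as [roll, pitch, yaw] about the fixed x, y, z axes, in that order (R = Rz(yaw) Ry(pitch) Rx(roll)).
In Python, from cell import env, eyes gives the robot as it stands.
- The arm moves only by the tool carry_out, never from a script. Its argument "increments" is a list that holds one entry, the list of rows, each a list of 7 numbers: the finger opening in m, from 0 to 0.0854, then the shift along the tool's x, y, z in m, then the turn, a rotation vector about the tool's x, y, z in degrees. A call has 1 to 12 rows; each row shifts and turns the commanded pose from where the row before left it, along the tool's axes as they then stand; what a row does not reach is not made up. A row lasts 1/10 s, in which the tool goes at most 50 mm and 8.59 degrees, less where a joint would pass 70% of its speed; a pose out of reach is approached as far as the arm can. A call is refused whole if a number of a shift passes 0.05 or a number of a turn 8.59, either way. A call with a gripper value outside its range is refused whole. The fingers move at their own pace and stop on an object; "squeeze" is the grip in N (left out, the last holds). Time passes only in rows, so rows that do not move let the fingers close. It gives the time, the measured TCP pose, the force and the opening at its end, in the units of the state.
- env.sense(): the state, without advancing time (a new reading comes with each control period).
- eyes.get_image(name): name is "scene" or "top" or "wrist"; returns the picture (420x560x3 uint8, red, green, blue); there is no depth.
- eyes.camera_params(name): a dict with "mtx" (3x3 intrinsics, pixels), "R" (3x3) and "t" (3): a world point X has camera coordinates R X + t. Camera axes: x right, y down, z forward; pixel columns grow to the right and rows downward; lengths in m; the calibration is good to about 2 mm. A picture is of the moment at which its call begins: read the wrist's pose just before it. camera_params takes no time and is no camera call; for the wrist camera it gives the pose at the moment of the call.
- env.sign_off(): hands the job in, once; it reports no verdict.
The state is a dict: "time_s": time; "qpos": joint angles; "qd": joint speeds; "joint_efforts": joint torques, N m; "tool_pos": TCP position; "ee_rot": TCP orientation; "wrist_force": force on the tool from outside, world axes, zero at the start; "ft_torque": the same for the moment, N m; "gripper_width": finger opening in m.
Only numpy, scipy, OpenCV 4.12 (cv2) and the standard library are available. Lean on these libraries where they do the work, as an engineer would, in place of code of your own. Each camera call takes 0.05 s, during which the arm holds its last target.

### The job

Take the battery cartridge out of the sloping face of the bench tester by pinching its two side buttons together to free the catches, then set it in the bay of the low charger and press it fully home, so that its collar lies flush on the charger and both catches have sprung out again. Do not disturb the tape measure, the jar or the small instrument case.

Things in the scene. Friction and masses are not known exactly. Their poses are not given: they have to be found in the camera images.
- cartridge: Battery cartridge, loose, 0.2 kg: black plug 34 (x) x 40 (y) mm, z 0 to 30, foot chamfered 3 mm; collar 46x52 mm, z 30 to 35, whose underside rests on a bay's rim; grey head 38x38 mm to z = 80 with a ribbed black button on each y side. Origin: centre of the plug's underside; z towards the head, y from button to button. Fits both bays alike, also turned half round. Starts locked in the tester
- cartridge_grip (a point): point on the cartridge's axis midway between the buttons, at its z = 60 mm. Buttons: 20 wide (x) by 24 mm tall (z 48 to 72), outer faces 58 mm apart at rest, 44 mm with both fully in
- cartridge_collar (a point): point on the cartridge's axis at the underside of the collar, at its z = 30 mm; lies at the middle of the bay's mouth (within the play) when fully home
- catch_left (a joint): travel (m) of the button on the cartridge's +y side: 0 sprung out, 0.007 fully in; spring 2.7 N at rest, 9 N fully in. It carries a hook that stands out 4 mm from the plug's y side at z 9 to 22, flat on top, so it locks behind the bay's lip; clear of the lip from about 0.004. The hook's underside is bevelled: a push of up to 20 N on the head, buttons free, clicks it home
- catch_right (a joint): the same for the button and hook on the cartridge's -y side; both must be in at once to free the cartridge. Opening fingers may drag the cartridge up 2 to 3 mm as the buttons spring out, so that a hook stops against the lip, not yet home; a push down on the head cures it
- tester: Bench tester, a fixed grey desk console, 109 (x) x 120 (y) x 78 mm high, origin on its underside, z up. Its face slopes, rising 30 degrees from the front (-x of its frame) to the back, so the bay's axis, along which the cartridge comes out, leans 30 degrees from vertical towards its -x. Two terminal posts 16 mm high on the flat top at the back
- tester_bay (a point): middle of the mouth of the tester's bay on the sloping face, at x = -8, z = 56 mm of the tester; its axes are the tester's (not tilted). Mouth 37 x 43 mm like the charger's, lip 7 mm thick; the plug sits 30 mm deep
- charger: Charger, a fixed low block, 96 (x) x 110 (y) x 46 mm high, black sides and grey top, one upright bay open to the top in its middle. Origin: centre of the underside, z up
- charger_bay (a point): middle of the mouth of the charger's bay, at the top face, 46 mm above the charger's origin. Opening 37 (x of the charger) by 43 mm (y of the charger), lip 7 mm thick, 34 mm deep: the cartridge's y axis goes along the charger's y axis, either way round, with 1.5 mm of play on each side
- tape_measure: tape measure, 66x74x36 mm, loose bystander; origin at the centre of its underside
- jar: small jar, 47 mm across, 76 mm high, loose bystander; origin at the centre of its underside
- case: small black instrument case, 74x112x46 mm, loose bystander lying in the white tray; origin at the centre of its underside

How it is judged:
On the way, in this order (a step that is already met when the one before it is completed fails the run):
1. both buttons of the cartridge are pinched in together, at least 3.5 mm, while it still sits in the tester (value of joint each of catch_left, catch_right above 0.0035 m and distance between cartridge_collar and tester_bay below 0.012 m), for 0.1 s.
2. the cartridge is out of the tester, its collar more than 60 mm from the bay (distance between cartridge_collar and tester_bay above 0.06 m), for 0.1 s.
At the end, for the whole second after the job is handed in: The cartridge rests upright (0.06 rad) in the charger's bay, collar flush on its top (2 mm) and centred (4 mm), both buttons sprung out (pressed under 1.5 mm); tape measure, jar and case upright and within 30 mm of where they stood (horizontal distance between cartridge_collar and charger_bay below 0.004 m and z of cartridge_collar in the frame of charger_bay between -0.003 and 0.002 m and angle between cartridge's own z axis and vertical below 0.06 rad and value of joint each of catch_left, catch_right below 0.0015 m and linear speed of cartridge below 0.02 m/s); the robot touches nothing.
It fails at once if the tape measure is moved more than 30 mm or tipped over (distance of tape_measure from where it was at the start of the episode above 0.03 m or angle between tape_measure's own z axis and vertical above 0.5 rad).
It fails at once if the jar is moved more than 30 mm or tipped over (distance of jar from where it was at the start of the episode above 0.03 m or angle between jar's own z axis and vertical above 0.5 rad).
It fails at once if the instrument case is moved more than 30 mm or tipped over (distance of case from where it was at the start of the episode above 0.03 m or angle between case's own z axis and vertical above 0.5 rad).
It also fails if it takes over 61 s, if anything falls off the work surface, if the arm or the gripper's body presses on something with over 40 N, if the wrist force passes 120 N, or if a joint passes its speed limit or range.

## Working session

There is one attempt and no reset: what is moved stays moved. The work goes in short steps, Python scripts to look and compute and a tool call to move; the robot and the scene stay as the last step left them, time stands still between calls to the robot, and variables do not carry over. Pictures are saved under pics/ and viewed, and the job is handed in when it is done.

Besides the shell and the picture viewer there is one more tool, called after ">>>" as name(argument=value, ...) on one line, values as JSON. carry_out: Moves the arm, as the interface text tells. Its arguments: {"type":"object","properties":{"increments":{"type":"array"},"squeeze":{"type":"number"}},"required":["increments"]}

```bash
mkdir -p pics; ls; python3 - <<'E'
from cell import env, eyes
import cv2,json
s=env.sense();print(s)
for n in("scene","top","wrist"):
    p=eyes.camera_params(n);print(n,p)
    cv2.imwrite(f"pics/{n}0.png",eyes.get_image(n)[:,:,::-1])
E
```

```text
pics
{'time_s': 0.0, 'qpos': array([-1.44239062e+00,  2.77135145e-01, -2.79211703e-02,  1.26799899e+00,
       -3.39510105e-05,  1.46742478e+00]), 'qd': array([-2.98107382e-04,  2.10823867e-04,  7.26531569e-04, -1.31259827e-03,
        3.17373497e-04, -7.79113519e-05]), 'joint_efforts': array([ 1.42335862e-04, -4.45513380e+01,  2.95201099e+01,  1.66052714e-02,
       -6.25477492e-05, -5.03829853e-06]), 'tool_pos': array([ 0.14346242, -0.60749178,  0.2301394 ]), 'ee_rot': array([-3.13934223e+00, -1.99328694e-04,  2.31777065e-01]), 'wrist_force': array([ 0.55867043, -0.41326345,  0.1460458 ]), 'ft_torque': array([-0.04127211,  0.00385921,  0.01127805]), 'gripper_width': 0.08550094278070967}
scene {'mtx': array([[433.24083165,   0.        , 281.50363803],
       [  0.        , 433.24083165, 211.91981557],
       [  0.        ,   0.        ,   1.        ]]), 'R': array([[-0.43742961, -0.89897272,  0.02243637],
       [-0.41525075,  0.17979976, -0.89176166],
       [ 0.79763535, -0.39939968, -0.45194883]]), 't': array([0.26548161, 0.31447049, 1.01743902])}
top {'mtx': array([[409.54515627,   0.        , 274.56309206],
       [  0.        , 409.54515627, 202.88099465],
       [  0.        ,   0.        ,   1.        ]]), 'R': array([[ 0.00688494, -0.9995622 , -0.02877514],
       [-0.98853333, -0.00246252, -0.15098273],
       [ 0.15084577,  0.02948469, -0.98811751]]), 't': array([0.02348943, 0.55559995, 1.01717699])}
wrist {'mtx': array([[337.43221555,   0.        , 275.98143966],
       [  0.        , 337.43221555, 214.22262568],
       [  0.        ,   0.        ,   1.        ]]), 'R': array([[ 0.22975093, -0.9732465 , -0.00240252],
       [-0.93832079, -0.22216018,  0.26495084],
       [-0.25839623, -0.05861837, -0.96425893]]), 't': array([-0.62427336, -0.03517448,  0.37799381])}
```

View pics/scene0.png

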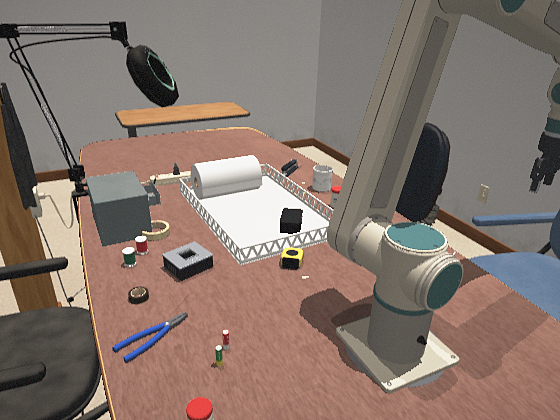

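View pics/top0.png

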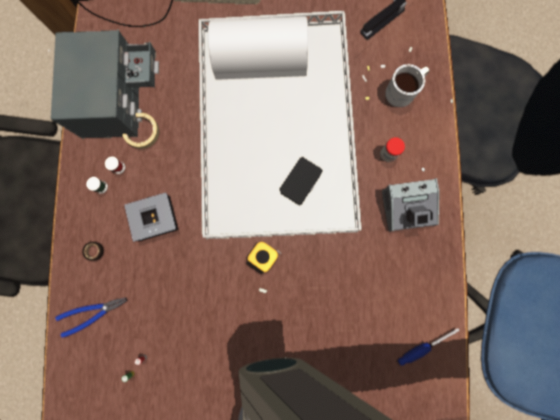

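View pics/wrist0.png

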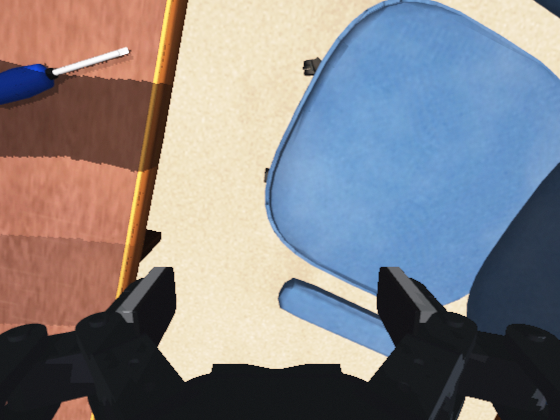

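```bash
python3 - <<'E'
import cv2,numpy as np
im=cv2.imread("pics/top0.png")
a=cv2.resize(im[170:240,375:450],None,fx=8,fy=8,interpolation=cv2.INTER_CUBIC)
b=cv2.resize(im[185:250,115:185],None,fx=8,fy=8,interpolation=cv2.INTER_CUBIC)
cv2.imwrite("pics/ta.png",a);cv2.imwrite("pics/tb.png",b)
E
```

```text
(no output)
```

View pics/ta.png

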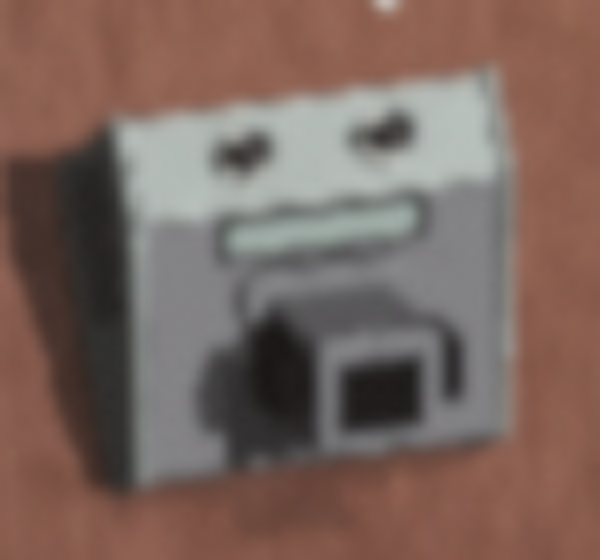

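View pics/tb.png

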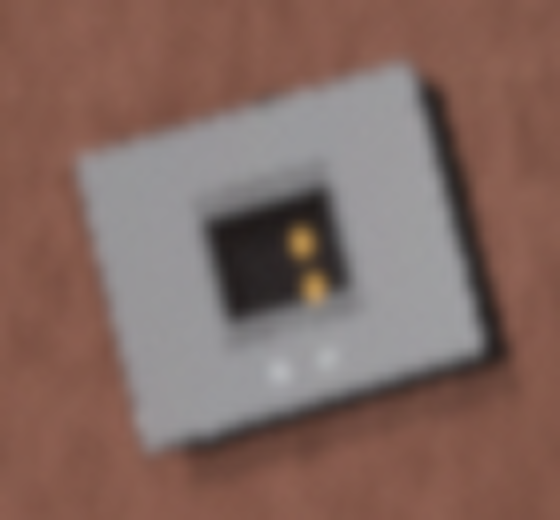

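```bash
cat > h.py <<'E'
import numpy as np,cv2
from scipy.optimize import least_squares
from scipy.spatial.transform import Rotation as Ro
TOP=dict(mtx=np.array([[409.54515627,0,274.56309206],[0,409.54515627,202.88099465],[0,0,1]]),R=np.array([[0.00688494,-0.9995622,-0.02877514],[-0.98853333,-0.00246252,-0.15098273],[0.15084577,0.02948469,-0.98811751]]),t=np.array([0.02348943,0.55559995,1.01717699]))
def proj(c,X):
    p=(c['R']@np.atleast_2d(X).T).T+c['t']; p=p@np.array(c['mtx']).T
    return p[:,:2]/p[:,2:]
def world(P,p):
    P=np.array(P,float); return Ro.from_euler('z',p[2]).apply(P)+[p[0],p[1],0]
def fit(obs,p0,prior=None):
    # obs: list of (cam, P(mm Nx3), uv)
    f=lambda p:np.concatenate([(proj(c,world(np.array(P)/1e3,p))-uv).ravel() for c,P,uv in obs])
    r=least_squares(f,p0,loss='soft_l1'); return r.x,r.fun.reshape(-1,2)
TP=[(54.5,60,78),(54.5,-60,78),(30.1,60,78),(30.1,-60,78),(-54.5,60,29.2),(-54.5,-60,29.2)]
CP=[(48,55,46),(48,-55,46),(-48,-55,46),(-48,55,46)]
E
python3 - <<'E'
from h import *
np.set_printoptions(precision=4,suppress=True)
u=lambda a,o:(np.array(a)+.5)/8-.5+o
t=u([(118,118),(495,72),(135,222),(513,180),(130,488),(507,437)],[375,170])
c=u([(80,158),(408,62),(490,350),(150,450)],[115,185])
print(fit([(TOP,TP,t)],[.5,-.35,0.1]))
print(fit([(TOP,CP,c)],[.5,.3,0.2]))
from cell import eyes,env
for o,cam in((1,'top'),):
    # rough positions of bystanders
    import itertools
    p=eyes.camera_params('top')
    for n,uv,z in(("jar",(395,147),.076),("tape",(263,257),.036),("case",(301,181),.046),("mug",(405,85),.09)):
        d=p['R'].T@np.linalg.inv(p['mtx'])@[*uv,1]; C=-p['R'].T@p['t']
        print(n,C+d*(z-C[2])/d[2])
s=env.sense();R=Ro.from_euler('xyz',s['ee_rot']).as_matrix();print(R)
E
```

```text
(array([ 0.5482, -0.3271,  0.1302]), array([[-0.2653,  1.2815],
       [ 0.4922,  0.9523],
       [-0.7633, -2.1606],
       [ 0.0473, -3.0013],
       [ 0.5661, -0.0445],
       [-0.1069,  0.4827]]))
(array([0.5189, 0.3491, 0.2975]), array([[ 0.4281,  0.5663],
       [ 0.052 ,  0.447 ],
       [-1.0311, -0.4067],
       [ 0.2938, -0.5595]]))
jar [ 0.6945 -0.2795  0.076 ]
tape [0.4166 0.0549 0.036 ]
case [ 0.6126 -0.0422  0.046 ]
mug [ 0.8542 -0.3071  0.09  ]
[[ 0.9733  0.2297 -0.0002]
 [ 0.2297 -0.9733  0.0017]
 [ 0.0002 -0.0017 -1.    ]]
```

>>> carry_out(increments=[[[0.0854,0,0,0,0,0,5.8],[0.0854,0,0,0,0,7.5,0],[0.0854,0,0,0,0,7.5,0],[0.0854,0,0,0,0,7.5,0],[0.0854,0,0,0,0,7.5,0],[0.0854,0,0,0,0,0,0],[0.0854,0,0,0,0,0,0]]])

```text
time_s: 0.85
tool_pos: [0.1429, -0.6081, 0.2305]
ee_rot: [-3.139, -0.522, 0.128]
wrist_force: [1.3, 0.6, 0.5]
gripper_width: 0.0857
```

```bash
cat >> h.py <<'E'
def toolR(yaw,tilt): # tilt 30deg for the tester
    x=np.array([np.cos(tilt),0,np.sin(tilt)]);y=np.array([0,-1.,0]);z=np.cross(x,y)
    return Ro.from_euler('z',yaw).as_matrix()@np.column_stack([x,y,z])
def delta(tgt,Rt):
    from cell import env
    s=env.sense();R=Ro.from_euler('xyz',s['ee_rot']).as_matrix()
    print('t',s['time_s'],'pos',s['tool_pos'].round(4),'F',s['wrist_force'].round(1),'w',round(s['gripper_width'],4))
    print('shift in tool axes mm',(R.T@(np.array(tgt)-s['tool_pos'])*1e3).round(1),'in target axes',(Rt.T@(np.array(tgt)-s['tool_pos'])*1e3).round(1),'rotvec deg',(Ro.from_matrix(R.T@Rt).as_rotvec(degrees=True)).round(2))
def tester_tcp(p,h): # TCP at cartridge-axis height h above mouth (m)
    R=toolR(p[2],np.pi/6); b=world([(-.008,0,.056)],p)[0]
    return b-R[:,2]*h,R
E
python3 - <<'E'
from h import *
delta(*tester_tcp([.5482,-.3271,.1302],.15))
E
```

```text
t 0.85 pos [ 0.1429 -0.6081  0.2305] F [1.3 0.6 0.5] w 0.0857
shift in tool axes mm [ 285.3 -226.3  216.2] in target axes [ 285.5 -226.   216.3] rotvec deg [-0.06  0.07 -0.1 ]
```

>>> carry_out(increments=[[[0.0854,0.0285,-0.0226,0.0216,0,0,0],[0.0854,0.0285,-0.0226,0.0216,0,0,0],[0.0854,0.0285,-0.0226,0.0216,0,0,0],[0.0854,0.0285,-0.0226,0.0216,0,0,0],[0.0854,0.0285,-0.0226,0.0216,0,0,0],[0.0854,0.0285,-0.0226,0.0216,0,0,0],[0.0854,0.0285,-0.0226,0.0216,0,0,0],[0.0854,0.0285,-0.0226,0.0216,0,0,0],[0.0854,0.0285,-0.0226,0.0216,0,0,0],[0.0854,0.0285,-0.0226,0.0216,0,0,0],[0.0854,0,0,0,0,0,0],[0.0854,0,0,0,0,0,0]]])

```text
time_s: 2.05
tool_pos: [0.4672, -0.3362, 0.1875]
ee_rot: [3.139, -0.523, 0.136]
wrist_force: [-0.1, 0.1, 0.0]
gripper_width: 0.0855
```

```bash
cat > shot.py <<'E'
import sys,cv2,pickle
from cell import env,eyes
n,o=sys.argv[1],sys.argv[2]
p=eyes.camera_params(n);s=env.sense();im=eyes.get_image(n)[:,:,::-1]
cv2.imwrite(f"pics/{o}.png",im);pickle.dump((p,s),open(f"pics/{o}.pkl","wb"))
E
python3 shot.py wrist w1; python3 - <<'E'
from h import *
delta(*tester_tcp([.5482,-.3271,.1302],.15))
E
```

```text
t 2.1 pos [ 0.4667 -0.3374  0.1876] F [0.2 0.1 0.3] w 0.0856
shift in tool axes mm [-1.6  0.4  1. ] in target axes [-1.6  0.4  1. ] rotvec deg [0.02 0.01 0.17]
```

View pics/w1.png

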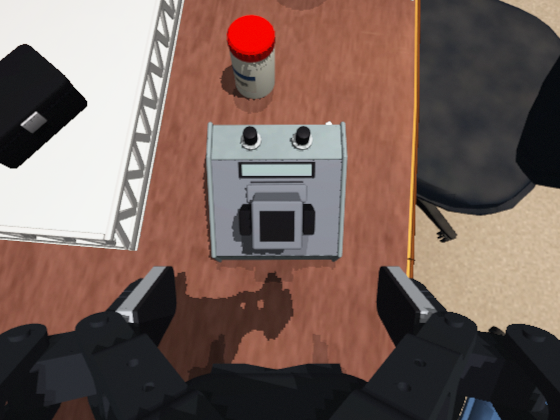

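```bash
python3 - <<'E'
import cv2
im=cv2.imread("pics/w1.png")
cv2.imwrite("pics/w1z.png",cv2.resize(im[115:270,195:360],None,fx=4,fy=3.8,interpolation=cv2.INTER_CUBIC) if 0 else cv2.resize(im[118:266,198:358],None,fx=4,fy=4,interpolation=cv2.INTER_CUBIC))
E
```

```text
(no output)
```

View pics/w1z.png

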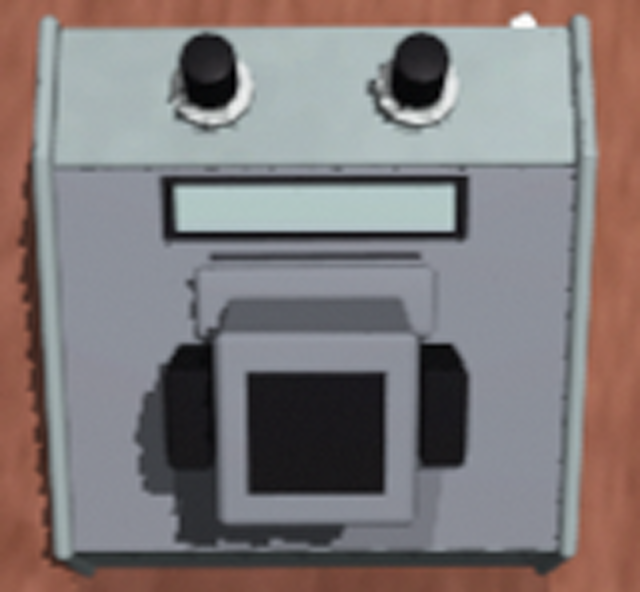

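```bash
cat >> h.py <<'E'
c30,s30=np.cos(np.pi/6),.5
def cart_in_tester(P): # mm
    P=np.atleast_2d(np.array(P,float)); ex=np.array([c30,0,s30]);ey=np.array([0,1,0]);ez=np.array([-s30,0,c30])
    return np.array([-8,0,56])+P[:,:1]*ex+P[:,1:2]*ey+(P[:,2:]-30)*ez
HD=cart_in_tester([(19,19,80),(19,-19,80),(-19,-19,80),(-19,19,80)])
E
python3 - <<'E'
from h import *
import pickle
np.set_printoptions(precision=4,suppress=True)
p,s=pickle.load(open("pics/w1.pkl","rb"))
u=lambda a:(np.array(a)+.5)/4-.5+np.array([198,118])
hd=u([(216,333),(418,333),(420,523),(216,523)])
x1,r1=fit([(p,HD,hd)],[.548,-.327,.13]);print(x1,r1)
x2,r2=fit([(p,HD,hd),(p,TP[:2]+TP[4:],u([(40,18),(588,18),(62,560),(570,560)]))],[.548,-.327,.13]);print(x2,r2)
delta(*tester_tcp(x1,.15));delta(*tester_tcp(x2,.15))
C=-p['R'].T@p['t'];R=Ro.from_euler('xyz',s['ee_rot']).as_matrix();print('cam in tool',R.T@(C-s['tool_pos']))
E
```

```text
[ 0.5411 -0.3276  0.1382] [[-0.7491 -0.6277]
 [ 0.9633 -0.7853]
 [-0.4869  0.6152]
 [ 0.3616  0.7835]]
[ 0.5425 -0.3273  0.1407] [[-0.8228 -2.3412]
 [ 0.8167 -2.6212]
 [-0.5192 -1.2161]
 [ 0.3968 -0.9257]
 [-0.4308  9.0864]
 [ 0.4664  8.4272]
 [-0.9567  5.7105]
 [ 1.2485  4.9437]]
t 2.1 pos [ 0.4667 -0.3374  0.1876] F [0.2 0.1 0.3] w 0.0856
shift in tool axes mm [-7.7  0.6 -2.5] in target axes [-7.7  0.5 -2.5] rotvec deg [ 0.25  0.01 -0.22]
t 2.1 pos [ 0.4667 -0.3374  0.1876] F [0.2 0.1 0.3] w 0.0856
shift in tool axes mm [-6.5  0.7 -1.8] in target axes [-6.5  0.6 -1.9] rotvec deg [ 0.32  0.01 -0.35]
cam in tool [ 0.0661  0.0006 -0.1424]
```

```bash
python3 - <<'E'
from h import *
import pickle
np.set_printoptions(precision=4,suppress=True)
p,s=pickle.load(open("pics/w1.pkl","rb"))
u=lambda a:(np.array(a)+.5)/4-.5+np.array([198,118])
v=lambda a:(np.array(a)+.5)/8-.5+np.array([375,170])
hd=u([(216,333),(418,333),(420,523),(216,523)])
BC=cart_in_tester([(0,0,80)])
o=[(p,HD,hd),(TOP,BC,v([(382,393)]))]
x,r=fit(o,[.548,-.327,.13]);print(x,r)
# general: unknown ztop, x back, x front
wb=u([(40,18),(588,18),(40,150),(592,152),(62,560),(570,560)])
tb=v([(118,118),(495,72),(135,222),(513,180),(130,488),(507,437)])
def f(q):
    xb,xc,xf,zt=q[3:]*100
    zf=56+(xf+8)*np.tan(np.pi/6); off=zt-(56+(xc+8)*np.tan(np.pi/6)); zf+=off
    P=np.array([(xb,60,zt),(xb,-60,zt),(xc,60,zt),(xc,-60,zt),(xf,60,zf),(xf,-60,zf)])/1e3
    return np.concatenate([(proj(p,world(HD/1e3,q))-hd).ravel(),1*(proj(TOP,world(BC/1e3,q))-v([(382,393)])).ravel(),.7*(proj(p,world(P,q))-wb).ravel(),(proj(TOP,world(P,q))-tb).ravel()])
r=least_squares(f,[.545,-.327,.13,.545,.3,-.545,.78]);print(r.x);print(r.fun.reshape(-1,2))
E
```

```text
[ 0.5412 -0.3276  0.1383] [[-0.7665 -0.6702]
 [ 0.9441 -0.8313]
 [-0.5022  0.5694]
 [ 0.348   0.7411]
 [ 0.1643  0.2936]]
[ 0.5412 -0.3276  0.1345  0.6495  0.3295 -0.4806  0.7661]
[[-0.7604 -0.7471]
 [ 0.9515 -0.7178]
 [-0.6606  0.6828]
 [ 0.1884  0.6647]
 [ 0.1409  0.3025]
 [ 0.7079  0.069 ]
 [ 0.1545  0.1529]
 [-0.6109  0.4714]
 [ 0.7949  0.1941]
 [-0.6865 -0.1952]
 [ 0.6668 -0.1658]
 [-0.8608  0.182 ]
 [-0.2297 -0.3384]
 [-0.8012 -0.3039]
 [-0.0624 -1.3412]
 [ 0.6309  0.2624]
 [-0.046   0.5867]]
```

>>> carry_out(increments=[[[0.0854,-0.0038,0.0003,0.02,0.1,0,-0.1],[0.0854,-0.0038,0.0003,0.02,0.1,0,0],[0.0854,0,0,0.025,0,0,0],[0.0854,0,0,0.023,0,0,0],[0.0854,0,0,0,0,0,0],[0.0854,0,0,0,0,0,0]]])

```text
time_s: 2.7
tool_pos: [0.5026, -0.3344, 0.1069]
ee_rot: [-3.139, -0.523, 0.131]
wrist_force: [0.3, 0.9, -0.2]
gripper_width: 0.0856
```

```bash
python3 shot.py wrist w2; python3 shot.py scene s2; python3 - <<'E'
from h import *
delta(*tester_tcp([.5412,-.3276,.1365],.007))
E
```

```text
t 2.8 pos [ 0.5032 -0.335   0.1082] F [-0.2 -0.3 -0.2] w 0.0854
shift in tool axes mm [ 0.4 -2.3 53.5] in target axes [ 0.5 -2.2 53.5] rotvec deg [ 0.11 -0.06 -0.2 ]
```

View pics/w2.png

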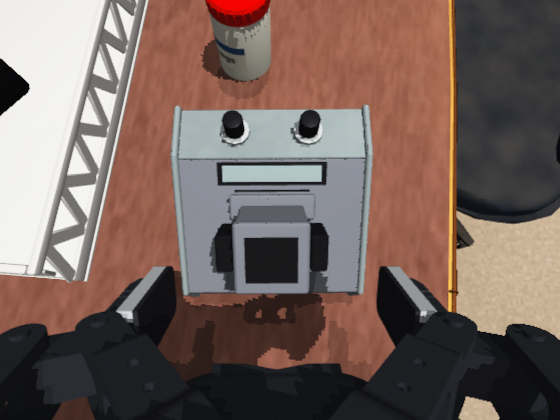

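View pics/s2.png

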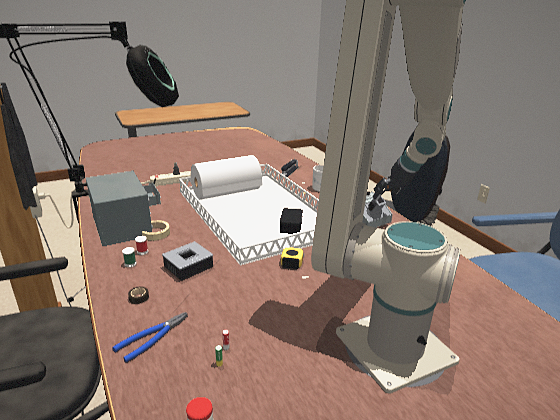

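```bash
python3 - <<'E'
import cv2
im=cv2.imread("pics/w2.png")
cv2.imwrite("pics/w2z.png",cv2.resize(im[195:310,200:345],None,fx=5,fy=5,interpolation=cv2.INTER_CUBIC))
E
```

```text
(no output)
```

View pics/w2z.png

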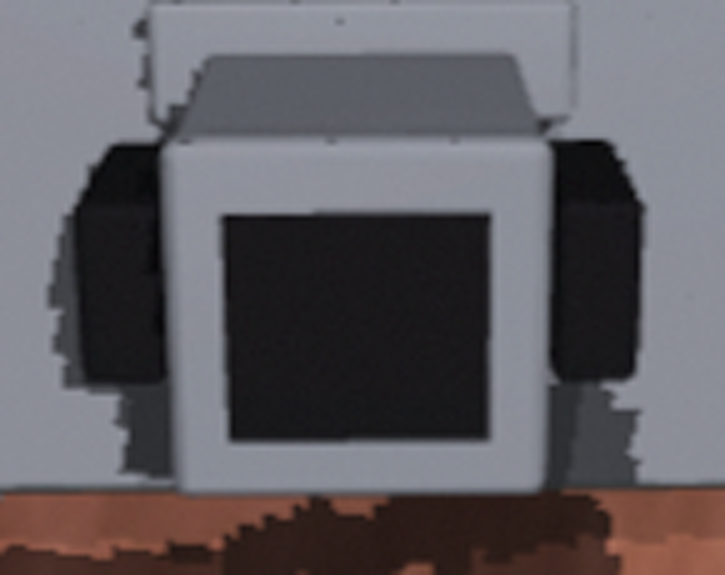

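```bash
python3 - <<'E'
from h import *
import pickle
np.set_printoptions(precision=4,suppress=True)
p,s=pickle.load(open("pics/w2.pkl","rb"))
u=lambda a:(np.array(a)+.5)/5-.5+np.array([200,195])
hd=u([(162,139),(552,138),(546,490),(180,493)])
x,r=fit([(p,HD,hd)],[.548,-.327,.13]);print(x,r)
B=cart_in_tester([(-10,29,72),(-10,-29,72)])
print(proj(p,world(B/1e3,x)),u([(82,382),(636,380)]))
delta(*tester_tcp(x,.007))
E
```

```text
[ 0.5415 -0.3274  0.1406] [[-1.2376 -0.9424]
 [ 1.5157 -1.4151]
 [ 1.2131  0.995 ]
 [-1.5128  1.0184]]
[[215.831  271.0121]
 [328.1778 270.0854]] [[216.  271. ]
 [326.8 270.6]]
t 2.8 pos [ 0.5032 -0.335   0.1082] F [-0.2 -0.3 -0.2] w 0.0854
shift in tool axes mm [ 0.7 -2.4 53.7] in target axes [ 0.8 -2.2 53.7] rotvec deg [ 0.22 -0.06 -0.4 ]
```

>>> carry_out(increments=[[[0.0854,0.0003,-0.0012,0.015,0.1,0,-0.2],[0.0854,0.0003,-0.0012,0.015,0.1,0,-0.1],[0.0854,0,0,0.012,0,0,0],[0.0854,0,0,0.0115,0,0,0],[0.0854,0,0,0,0,0,0],[0.0854,0,0,0,0,0,0]]])

```text
time_s: 3.4
tool_pos: [0.5297, -0.3273, 0.0607]
ee_rot: [-3.138, -0.523, 0.139]
wrist_force: [0.4, 0.3, 0.4]
gripper_width: 0.0856
```

```bash
python3 shot.py wrist w3; python3 - <<'E'
from h import *
delta(*tester_tcp([.5414,-.3275,.1385],.007))
E
```

```text
t 3.45 pos [ 0.5299 -0.3276  0.0611] F [-0.3  0.5  0.6] w 0.0854
shift in tool axes mm [ 0.4  1.5 -0.9] in target axes [ 0.4  1.5 -0.9] rotvec deg [-0.15 -0.01  0.02]
```

View pics/w3.png

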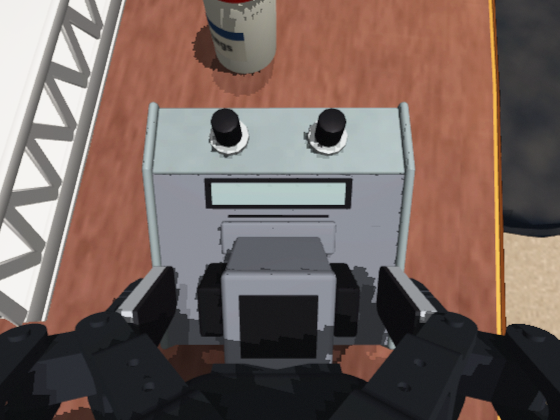

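>>> carry_out(increments=[[[0.06,0,0.001,0,0,0,0],[0.04,0,0,0,0,0,0],[0.035,0,0,0,0,0,0],[0.035,0,0,0,0,0,0],[0.035,0,0,0,0,0,0],[0.035,0,0,0,0,0,0],[0.035,0,0,0,0,0,0],[0.035,0,0,0,0,0,0]]], squeeze=40)

```text
time_s: 4.25
tool_pos: [0.5296, -0.3285, 0.0625]
ee_rot: [-3.139, -0.525, 0.138]
wrist_force: [-10.0, 2.3, 12.6]
gripper_width: 0.0401
```

```bash
python3 shot.py wrist w4; python3 - <<'E'
from h import *
delta(*tester_tcp([.5414,-.3275,.1385],.007))
E
```

```text
t 4.3 pos [ 0.5296 -0.3285  0.0626] F [-10.7   1.8  14.2] w 0.04
shift in tool axes mm [0.  0.7 0.6] in target axes [0.  0.7 0.6] rotvec deg [-0.16 -0.06 -0.03]
```

View pics/w4.png

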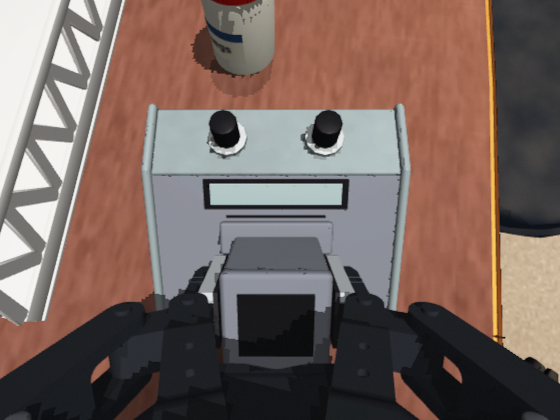

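>>> carry_out(increments=[[[0.035,0,0,-0.002,0,0,0],[0.035,0,0,-0.002,0,0,0],[0.035,0,0,0,0,0,0]]])

```text
time_s: 4.6
tool_pos: [0.5282, -0.3287, 0.0645]
ee_rot: [-3.139, -0.524, 0.139]
wrist_force: [1.4, -0.0, 1.1]
gripper_width: 0.0394
```

```bash
python3 - <<'E'
from h import *
delta(*tester_tcp([.5414,-.3275,.1385],.007))
E
```

```text
t 4.6 pos [ 0.5282 -0.3287  0.0645] F [ 1.4 -0.   1.1] w 0.0394
shift in tool axes mm [0.3 0.6 3. ] in target axes [0.3 0.6 3. ] rotvec deg [-0.16 -0.04  0.02]
```

>>> carry_out(increments=[[[0.035,0,0,-0.003,0,0,0],[0.035,0,0,-0.003,0,0,0],[0.035,0,0,-0.003,0,0,0],[0.035,0,0,0,0,0,0]]])

```text
time_s: 5.0
tool_pos: [0.5235, -0.3292, 0.0724]
ee_rot: [-3.139, -0.524, 0.139]
wrist_force: [1.5, 0.8, -0.6]
gripper_width: 0.0393
```

```bash
python3 shot.py wrist w5; python3 - <<'E'
from h import *
delta(*tester_tcp([.5414,-.3275,.1385],.007))
E
```

```text
t 5.05 pos [ 0.5236 -0.3293  0.0724] F [1.2 1.6 0.9] w 0.0393
shift in tool axes mm [ 0.3  0.7 12.2] in target axes [ 0.3  0.7 12.2] rotvec deg [-0.17 -0.03  0.01]
```

View pics/w5.png

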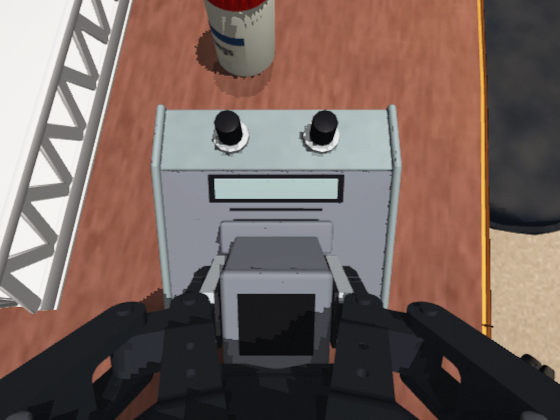

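>>> carry_out(increments=[[[0.035,0,0,-0.01,0,0,0],[0.035,0,0,-0.015,0,0,0],[0.035,0,0,-0.02,0,0,0],[0.035,0,0,-0.02,0,0,0],[0.035,0,0,-0.02,0,0,0],[0.035,0,0,-0.02,0,0,0],[0.035,0,0,0,0,0,0]]])

```text
time_s: 5.75
tool_pos: [0.4709, -0.3384, 0.1649]
ee_rot: [3.14, -0.523, 0.139]
wrist_force: [0.9, -1.0, -1.7]
gripper_width: 0.0395
```

```bash
python3 shot.py wrist w6;python3 shot.py scene s6; python3 - <<'E'
from h import *
delta(*tester_tcp([.5414,-.3275,.1385],.007))
E
```

```text
t 5.85 pos [ 0.4708 -0.337   0.1626] F [-0.7  0.1 -2.9] w 0.039
shift in tool axes mm [  1.6   0.6 116.9] in target axes [  1.5   0.4 116.9] rotvec deg [-0.13  0.07 -0.04]
```

View pics/w6.png

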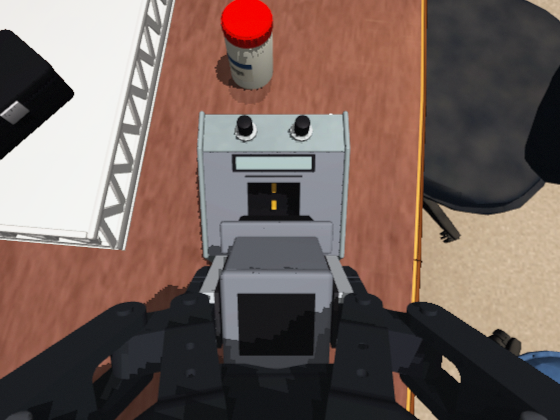

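View pics/s6.png

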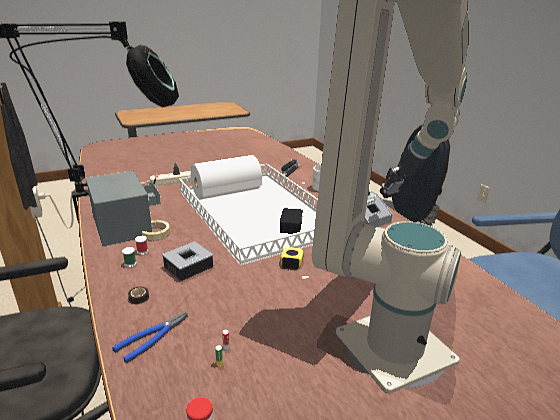

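>>> carry_out(increments=[[[0.035,0.015,0,-0.025,0,0,0],[0.035,0.015,0,-0.025,0,0,0],[0.035,0.01,0,-0.02,0,0,0],[0.035,0,0,0,0,-6,0],[0.035,0,0,0,0,-6,0],[0.035,0,0,0,0,-6,0],[0.035,0,0,0,0,-6,0],[0.035,0,0,0,0,-6,0],[0.035,0,0,0,0,0,0]]])

```text
time_s: 6.75
tool_pos: [0.4734, -0.3363, 0.2414]
ee_rot: [-3.137, 0.002, 0.143]
wrist_force: [-0.2, 0.1, -1.9]
gripper_width: 0.0394
```

```bash
python3 - <<'E'
from h import *
delta([.519,.349,.22],toolR(.2975,0))
import cv2
im=cv2.imread("pics/w6.png")
cv2.imwrite("pics/w6z.png",cv2.resize(im[215:375,195:360],None,fx=3.7,fy=3.7,interpolation=cv2.INTER_CUBIC))
E
```

```text
t 6.75 pos [ 0.4734 -0.3363  0.2414] F [-0.2  0.1 -1.9] w 0.0394
shift in tool axes mm [ 143.1 -671.6   24.2] in target axes [ 244.5 -641.8   21.4] rotvec deg [-0.27  0.09 -8.83]
```

View pics/w6z.png

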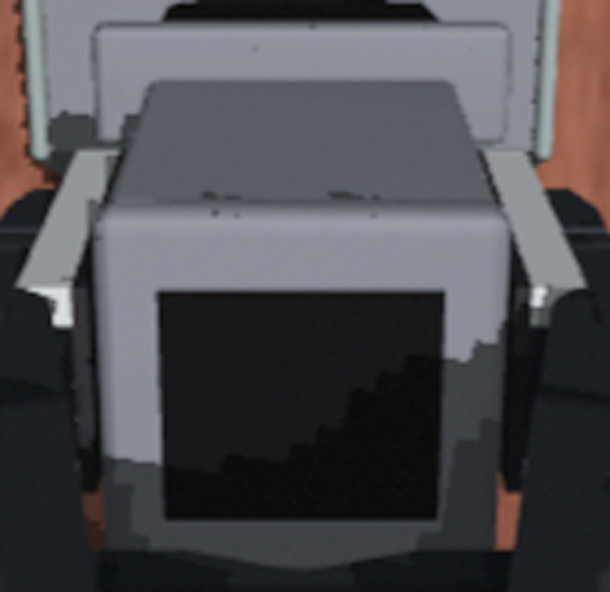

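```bash
python3 - <<'E'
from h import *
import pickle
np.set_printoptions(precision=4,suppress=True)
p,s=pickle.load(open("pics/w6.pkl","rb"))
uv=(np.array([(95,209),(508,208),(499,551),(105,551),(95,24),(510,24)])+.5)/3.7-.5+[195,215]
P=np.array([(19,19,80),(19,-19,80),(-19,-19,80),(-19,19,80),(23,26,35),(23,-26,35)],float)/1e3
R=Ro.from_euler('xyz',s['ee_rot']).as_matrix()
base=np.diag([1.,-1,-1])
def X(q): return (R@( (Ro.from_rotvec([0,q[4] if len(q)>4 else 0,q[3]]).as_matrix()@base@P.T).T+q[:3]).T).T+s['tool_pos']
for n in (4,5):
    r=least_squares(lambda q:(proj(p,X(q))-uv).ravel(),[0,0,.04,0,0][:n],loss='soft_l1',x_scale=[.01,.01,.01,.1,.1][:n]);print(r.x,(r.fun.reshape(-1,2)))
E
```

```text
[-0.0017  0.0007  0.0433 -0.0003] [[ 0.1703 -1.0184]
 [ 0.078  -0.7786]
 [-1.9619  0.8964]
 [ 1.9817  0.9143]
 [ 0.111   0.0824]
 [-0.5019  0.0462]]
[-0.0012  0.0007  0.0436 -0.0007  0.0097] [[ 0.2313 -0.397 ]
 [ 0.0202 -0.2008]
 [-2.1121  0.645 ]
 [ 2.221   0.6996]
 [ 0.0972 -0.2883]
 [-0.4929 -0.3702]]
```

>>> carry_out(increments=[[[0.035,0,0,0,0,0,-4.4],[0.035,0,0,0,0,0,-4.4],[0.035,0.004,-0.016,0,0,0,0],[0.035,0.0087,-0.032,0,0,0,0],[0.035,0.0087,-0.032,0,0,0,0],[0.035,0.0087,-0.032,0,0,0,0],[0.035,0.0087,-0.032,0,0,0,0],[0.035,0.0087,-0.032,0,0,0,0],[0.035,0.0087,-0.032,0,0,0,0],[0.035,0.0087,-0.032,0,0,0,0],[0.035,0.0087,-0.032,0,0,0,0],[0.035,0.0087,-0.032,0,0,0,0]]])

```text
time_s: 7.95
tool_pos: [0.4603, -0.0202, 0.2434]
ee_rot: [-3.138, -0.0, 0.292]
wrist_force: [0.7, 0.3, -1.5]
gripper_width: 0.0392
```

>>> carry_out(increments=[[[0.035,0.0087,-0.032,0,0,0,0],[0.035,0.0087,-0.032,0,0,0,0],[0.035,0.0087,-0.032,0,0,0,0],[0.035,0.0087,-0.032,0,0,0,0],[0.035,0.0087,-0.032,0,0,0,0],[0.035,0.0087,-0.032,0,0,0,0],[0.035,0.0087,-0.032,0,0,0,0],[0.035,0.0087,-0.032,0,0,0,0],[0.035,0.0087,-0.032,0,0,0,0],[0.035,0.0087,-0.032,0,0,0,0],[0.035,0,-0.016,0,0,0,0],[0.035,0,0,0,0,0,0]]])

```text
time_s: 9.15
tool_pos: [0.464, 0.2691, 0.2472]
ee_rot: [-3.094, 0.001, 0.38]
wrist_force: [0.4, -0.1, -2.4]
gripper_width: 0.0393
```

```bash
python3 shot.py wrist w7;python3 shot.py top t7; python3 - <<'E'
from h import *
delta([.519,.349,.22],toolR(.2975,0))
E
```

```text
t 9.25 pos [0.4639 0.2683 0.2471] F [ 0.2 -0.9 -2.5] w 0.0394
shift in tool axes mm [ 81.1 -53.3  29.6] in target axes [ 76.4 -61.   27.1] rotvec deg [-2.69  0.15  4.64]
```

View pics/w7.png

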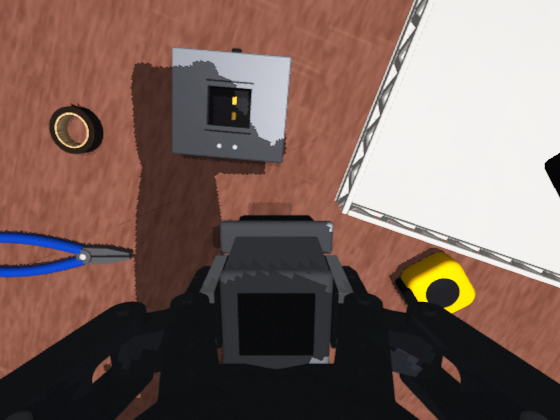

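View pics/t7.png

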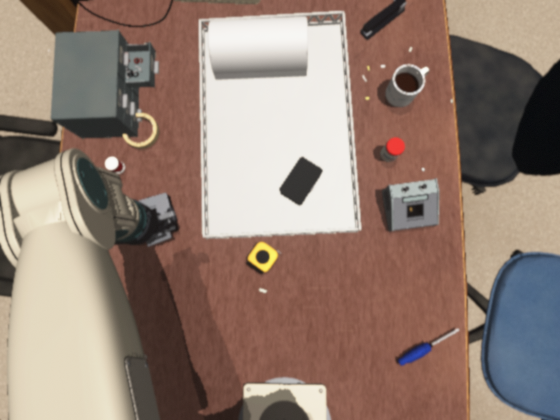

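```bash
python3 - <<'E'
from h import *
from cell import env
s=env.sense();print(s['qpos'].round(3),s['ee_rot'])
import cv2
im=cv2.imread("pics/w7.png")
cv2.imwrite("pics/w7z.png",cv2.resize(im[40:175,160:300],None,fx=4.4,fy=4.4,interpolation=cv2.INTER_CUBIC))
E
```

```text
[ 0.378  0.108 -0.2    1.264  0.047  3.141] [-3.09454924e+00  7.62840530e-04  3.78590398e-01]
```

View pics/w7z.png

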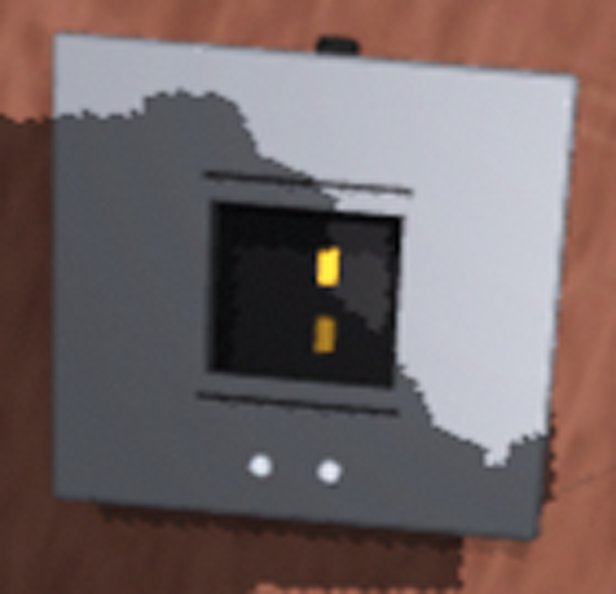

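```bash
cat >> h.py <<'E'
BP=[(18.5,21.5,46),(18.5,-21.5,46),(-18.5,-21.5,46),(-18.5,21.5,46)]
E
python3 - <<'E'
from h import *
import pickle
np.set_printoptions(precision=4,suppress=True)
p,s=pickle.load(open("pics/w7.pkl","rb"))
u=lambda a:(np.array(a)+.5)/4.4-.5+np.array([160,40])
c=u([(54,33),(578,76),(538,540),(54,498)]); b=u([(211,201),(404,217),(394,388),(209,372)])
for o in ([(p,CP,c)],[(p,BP,b)],[(p,CP,c),(p,BP,b)]):
    print(*fit(o,[.52,.35,.3]))
E
```

```text
[0.5179 0.3501 0.2985] [[ 1.3077  1.2126]
 [-1.4412  0.689 ]
 [-1.0492 -1.7393]
 [ 1.4044 -1.565 ]]
[0.5175 0.3501 0.3003] [[-0.157  -0.3118]
 [ 0.3301 -0.3981]
 [ 0.3717  0.3619]
 [-0.6114  0.4252]]
[0.5176 0.3501 0.2998] [[ 1.1404  1.6464]
 [-1.6361  0.9628]
 [-1.1086 -1.4972]
 [ 1.3668 -1.1858]
 [-0.1169 -0.4287]
 [ 0.3729 -0.488 ]
 [ 0.3919  0.2757]
 [-0.5937  0.3135]]
```

>>> carry_out(increments=[[[0.035,0,0,0,0,0,-8.5],[0.035,0,0,0,0,0,-8.5],[0.035,0,0,0,0,0,-8.5],[0.035,0,0,0,0,0,-8.5],[0.035,0,0,0,0,0,-8.5],[0.035,0,0,0,0,0,-8.5],[0.035,0,0,0,0,0,-8.5],[0.035,0,0,0,0,0,-8.5],[0.035,0,0,0,0,0,-8.5],[0.035,0,0,0,0,0,-8.5],[0.035,0,0,0,0,0,-8.5],[0.035,0,0,0,0,0,-8.5]]])

```text
time_s: 10.45
tool_pos: [0.464, 0.2679, 0.2472]
ee_rot: [3.132, -0.046, 2.164]
wrist_force: [0.5, -0.5, -3.3]
gripper_width: 0.0395
```

>>> carry_out(increments=[[[0.035,0,0,0,0,0,-8.5],[0.035,0,0,0,0,0,-8.5],[0.035,0,0,0,0,0,-8.5],[0.035,0,0,0,0,0,-8.5],[0.035,0,0,0,0,0,-8.5],[0.035,0,0,0,0,0,-8.5],[0.035,0,0,0,0,0,-8.5],[0.035,0,0,0,0,0,0]]])

```text
time_s: 11.25
tool_pos: [0.464, 0.268, 0.2472]
ee_rot: [3.097, -0.015, -3.086]
wrist_force: [-0.2, 0.1, -1.5]
gripper_width: 0.0396
```

```bash
python3 - <<'E'
from h import *
delta([.519,.349,.22],toolR(.2975+np.pi,0))
E
```

```text
t 11.25 pos [0.464  0.268  0.2472] F [-0.2  0.1 -1.5] w 0.0396
shift in tool axes mm [-59.8  76.6  29.8] in target axes [-76.4  61.4  27.2] rotvec deg [  2.65  -0.56 -13.9 ]
```

>>> carry_out(increments=[[[0.035,0,0,0,1.3,-0.3,-7],[0.035,0,0,0,1.3,-0.3,-6.9],[0.035,0,0,0,0,0,0],[0.035,0,0,0,0,0,0]]])

```text
time_s: 11.65
tool_pos: [0.464, 0.2686, 0.2472]
ee_rot: [3.14, 0.001, -2.847]
wrist_force: [1.3, 0.1, -1.4]
gripper_width: 0.0392
```

```bash
cat >> h.py <<'E'
CH=np.array([.5182,.3497,.299])
def ch(z,off=(-.0006,.0007)): # z = TCP height
    R=toolR(CH[2]+np.pi,0); return np.array([CH[0],CH[1],z])-R@np.array([*off,0]),R
E
python3 - <<'E'
from h import *
delta(*ch(.13))
E
```

```text
t 11.65 pos [0.464  0.2686 0.2472] F [ 1.3  0.1 -1.4] w 0.0392
shift in tool axes mm [-74.7  61.  117.4] in target axes [-75.1  60.8 117.2] rotvec deg [ 0.08  0.06 -0.25]
```

>>> carry_out(increments=[[[0.035,-0.015,0.0122,0,0,0,-0.2],[0.035,-0.015,0.0122,0,0,0,0],[0.035,-0.015,0.0122,0,0,0,0],[0.035,-0.015,0.0122,0,0,0,0],[0.035,-0.015,0.0122,0.02,0,0,0],[0.035,0,0,0.03,0,0,0],[0.035,0,0,0.03,0,0,0],[0.035,0,0,0.03,0,0,0],[0.035,0,0,0,0,0,0],[0.035,0,0,0,0,0,0]]])

```text
time_s: 12.65
tool_pos: [0.5173, 0.3491, 0.1372]
ee_rot: [3.141, -0.001, -2.841]
wrist_force: [-0.5, -0.4, -1.5]
gripper_width: 0.0395
```

```bash
python3 shot.py wrist w8;python3 shot.py scene s8; python3 - <<'E'
from h import *
delta(*ch(.09))
import cv2
im=cv2.imread("pics/s8.png")
cv2.imwrite("pics/s8z.png",cv2.resize(im[170:300,130:260],None,fx=4.5,fy=4.5,interpolation=cv2.INTER_CUBIC))
E
```

```text
t 12.75 pos [0.5191 0.3502 0.1396] F [-0.  -0.5 -2.5] w 0.0395
shift in tool axes mm [ 1.9 -1.  49.6] in target axes [ 1.6 -0.9 49.6] rotvec deg [0.11 0.26 0.14]
```

View pics/w8.png

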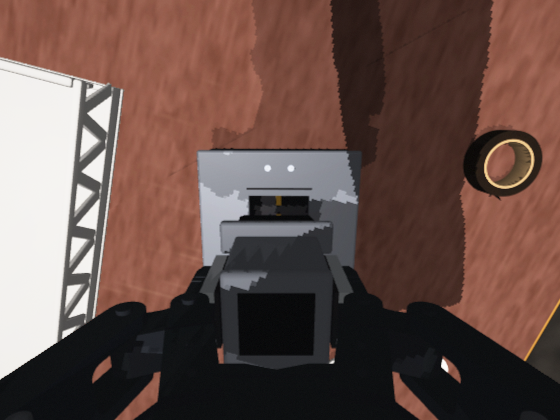

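View pics/s8z.png

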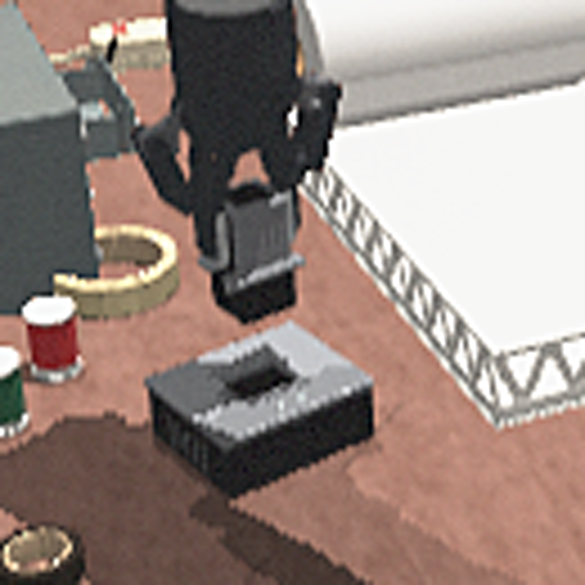

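```bash
python3 - <<'E'
import cv2
im=cv2.imread("pics/w8.png")
cv2.imwrite("pics/w8z.png",cv2.resize(im[140:280,190:370],None,fx=4.2,fy=4.2,interpolation=cv2.INTER_CUBIC))
E
```

```text
(no output)
```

View pics/w8z.png

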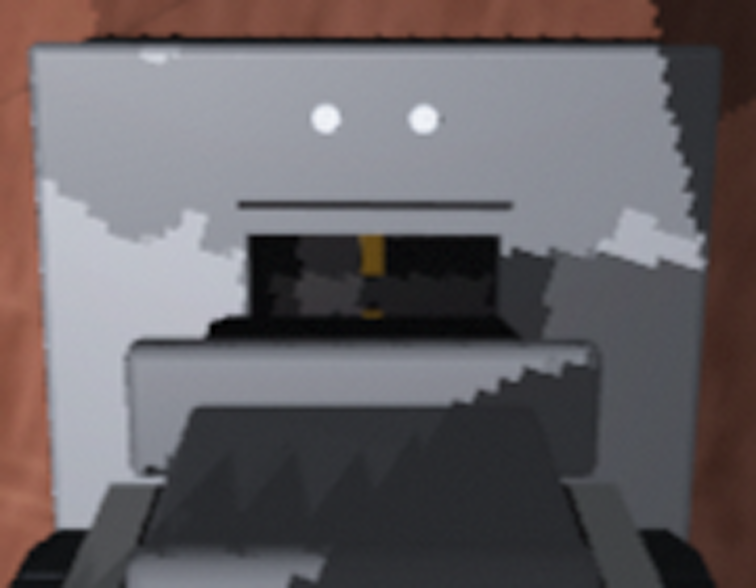

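```bash
python3 - <<'E'
from h import *
import pickle
np.set_printoptions(precision=4,suppress=True)
p,s=pickle.load(open("pics/w8.pkl","rb"))
u=lambda a:(np.array(a)+.5)/4.2-.5+np.array([190,140])
P=[(-48,-55,46),(-48,55,46),(-18.5,-21.5,46),(-18.5,21.5,46)]
x,r=fit([(p,P,u([(32,46),(719,46),(248,236),(499,236)]))],CH);print(x,r)
# cart as object, in world: upright, x,y,z,yaw  ; points collar edges + head top
hd=(np.array([(95,209),(508,208),(499,551),(105,551)])+.5)/3.7-.5+[195,215]  # same in hand as w6
uv=np.vstack([hd,u([(129,340),(598,340)])])
Q=np.array([(-19,-19,80),(-19,19,80),(19,19,80),(19,-19,80),(-23,-26,35),(-23,26,35)])/1e3
f=lambda q:(proj(p,world(Q,[q[0],q[1],q[2]])+[0,0,q[3]])-uv).ravel()
q=least_squares(f,[*x,.09],loss='soft_l1');print(q.x,q.fun.reshape(-1,2))
d=q.x[:2]-x[:2]; R=toolR(x[2]+np.pi,0); print('cart rel charger in tool axes mm',R.T@[*d*1e3,0],'dyaw',np.degrees(q.x[2]-x[2]),'bottom above top',q.x[3]-.046)
Rt=Ro.from_euler('xyz',s['ee_rot']).as_matrix();C=-p['R'].T@p['t'];print('cam in tool',Rt.T@(C-s['tool_pos']),s['ee_rot'],Rt.T@p['R'].T)
E
```

```text
[0.5169 0.3505 0.2991] [[ 0.9154  1.0889]
 [-1.3945  1.3038]
 [-0.4954 -1.6797]
 [ 0.7209 -1.6119]]
[0.5173 0.3486 0.3003 0.0935] [[ 0.0676 -1.4665]
 [ 0.1521 -1.2298]
 [-1.951   0.7048]
 [ 1.7959  0.7776]
 [-0.1376  0.3757]
 [-0.1432  0.3655]]
cart rel charger in tool axes mm [ 0.1367 -1.9634  0.    ] dyaw 0.06366891927538502 bottom above top 0.04749559154255997
cam in tool [ 0.0677 -0.0005 -0.1421] [ 3.1406 -0.0005 -2.8411] [[ 0.0001 -0.9645 -0.2642]
 [ 1.     -0.      0.0004]
 [-0.0004 -0.2642  0.9645]]
```

>>> carry_out(increments=[[[0.035,0.0002,0.0014,0.015,0,0.1,0],[0.035,0,0,0.015,0,0,0],[0.035,0,0,0,0,0,0],[0.035,0,0,0,0,0,0]]])

```text
time_s: 13.15
tool_pos: [0.5161, 0.3504, 0.1063]
ee_rot: [3.141, -0.003, -2.839]
wrist_force: [0.1, -0.3, -1.5]
gripper_width: 0.0395
```

```bash
python3 shot.py wrist w9; python3 - <<'E'
from h import *
delta(*ch(.09,(0,0)))
import cv2
im=cv2.imread("pics/w9.png")
cv2.imwrite("pics/w9z.png",cv2.resize(im[155:295,185:365],None,fx=4.2,fy=4.2,interpolation=cv2.INTER_CUBIC))
E
```

```text
t 13.2 pos [0.5167 0.3507 0.107 ] F [-0.1 -0.6 -1.6] w 0.0393
shift in tool axes mm [-1.2 -1.4 17. ] in target axes [-1.2 -1.4 17. ] rotvec deg [ 0.06 -0.09  0.21]
```

View pics/w9z.png

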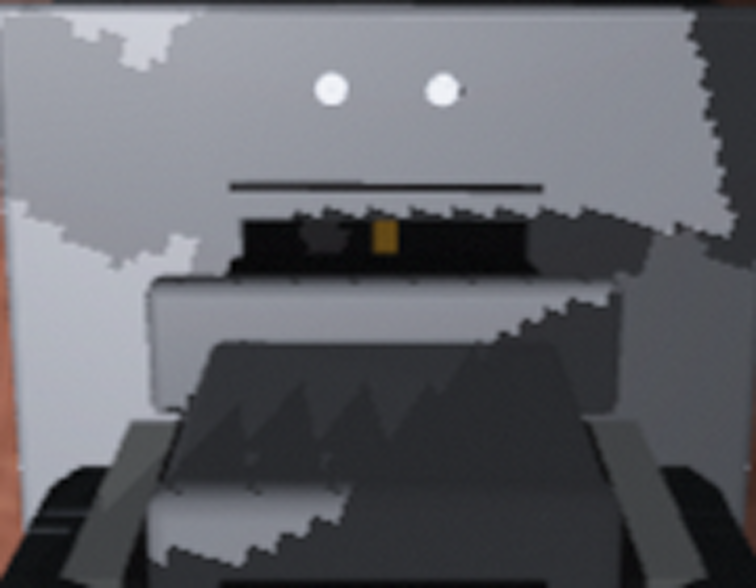

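```bash
python3 - <<'E'
from h import *
import pickle
np.set_printoptions(precision=4,suppress=True)
p,s=pickle.load(open("pics/w9.pkl","rb"))
u=lambda a:(np.array(a)+.5)/4.2-.5+np.array([185,155])
P=[(-18.5,-21.5,46),(-18.5,21.5,46)]
x,r=fit([(p,P,u([(243,217),(528,217)]))],CH);print(x,r)
Q=np.array([(-23,-26,35),(-23,26,35)])/1e3
hd=(np.array([(95,209),(508,208),(499,551),(105,551)])+.5)/3.7-.5+[195,215]
uv=np.vstack([hd,u([(149,279),(618,279)])])
Q=np.array([(-19,-19,80),(-19,19,80),(19,19,80),(19,-19,80),(-23,-26,35),(-23,26,35)])/1e3
f=lambda q:(proj(p,world(Q,[q[0],q[1],q[2]])+[0,0,q[3]])-uv).ravel()
q=least_squares(f,[*x,.09],loss='soft_l1');print(q.x)
d=q.x[:2]-x[:2]; R=toolR(.299+np.pi,0); print('cart rel charger in tool axes mm',R.T@[*d*1e3,0],'bottom above top',q.x[3]-.046)
print(np.array(proj(p,world([(-.048,-.055,.046),(-.048,.055,.046)],x))),u([(0,8),(756,5)]))
E
```

```text
[0.5171 0.3506 0.3024] [[-0.8722  0.0178]
 [ 0.8729  0.0187]]
[0.5163 0.35   0.303  0.0625]
cart rel charger in tool axes mm [ 0.9385 -0.318   0.    ] bottom above top 0.01645582216326022
[[183.9668 158.122 ]
 [368.8545 158.1548]] [[184.619  156.5238]
 [364.619  155.8095]]
```

>>> carry_out(increments=[[[0.035,-0.0005,0.0002,0.012,0,0,0],[0.035,0,0,0.005,0,0,0],[0.035,0,0,0.004,0,0,0],[0.035,0,0,0.004,0,0,0],[0.035,0,0,0,0,0,0]]])

```text
time_s: 13.7
tool_pos: [0.5169, 0.351, 0.0816]
ee_rot: [3.141, -0.002, -2.839]
wrist_force: [0.2, 0.9, -2.3]
gripper_width: 0.0392
```

```bash
python3 - <<'E'
from h import *
delta(*ch(.0605,(0,0)))
from cell import env;print(env.sense()['ft_torque'])
E
```

```text
t 13.7 pos [0.5169 0.351  0.0816] F [ 0.2  0.9 -2.3] w 0.0392
shift in tool axes mm [-0.9 -1.6 21.1] in target axes [-0.8 -1.6 21.1] rotvec deg [ 0.05 -0.1   0.21]
[-0.01259214 -0.0333305  -0.02606212]
```

>>> carry_out(increments=[[[0.035,0,0,0.004,0,0,0],[0.035,0,0,0.004,0,0,0],[0.035,0,0,0.004,0,0,0],[0.035,0,0,0.004,0,0,0],[0.035,0,0,0,0,0,0]]])

```text
time_s: 14.2
tool_pos: [0.517, 0.351, 0.0656]
ee_rot: [3.141, -0.002, -2.839]
wrist_force: [0.9, 0.9, -2.5]
gripper_width: 0.0397
```

>>> carry_out(increments=[[[0.035,0,0,0.002,0,0,0],[0.035,0,0,0.002,0,0,0],[0.035,0,0,0,0,0,0]]])

```text
time_s: 14.5
tool_pos: [0.5171, 0.3511, 0.0621]
ee_rot: [3.141, -0.001, -2.839]
wrist_force: [-0.5, 0.2, -2.5]
gripper_width: 0.0395
```

```bash
python3 - <<'E'
from h import *
delta(*ch(.0605,(0,0)))
from cell import env;print(env.sense()['ft_torque'])
E
python3 shot.py wrist w10
```

```text
t 14.5 pos [0.5171 0.3511 0.0621] F [-0.5  0.2 -2.5] w 0.0395
shift in tool axes mm [-0.6 -1.7  1.6] in target axes [-0.6 -1.7  1.6] rotvec deg [ 0.06 -0.07  0.21]
[-0.01355952  0.02322974  0.03289291]
```

View pics/w10.png

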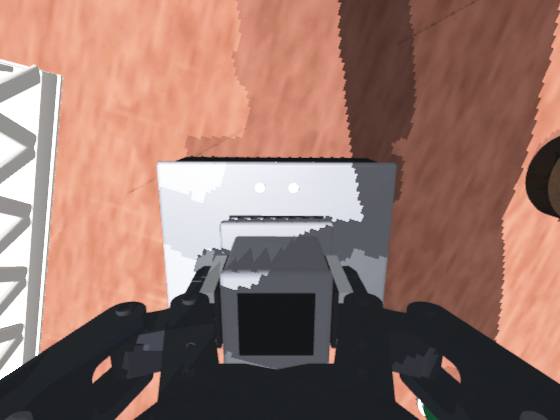

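Plug well inside the bay. The collar's back edge (row 222) is just over the mouth line at row 217. Continuing in small steps until the force rises.

>>> carry_out(increments=[[[0.035,0,0,0.0015,0,0,0],[0.035,0,0,0.0015,0,0,0],[0.035,0,0,0,0,0,0]]])

```text
time_s: 14.85
tool_pos: [0.5171, 0.3511, 0.0591]
ee_rot: [3.14, -0.001, -2.839]
wrist_force: [-0.4, -1.1, -2.0]
gripper_width: 0.0396
```

>>> carry_out(increments=[[[0.035,0,0,0.0015,0,0,0],[0.035,0,0,0,0,0,0]]])

```text
time_s: 15.05
tool_pos: [0.5172, 0.3512, 0.0577]
ee_rot: [3.141, -0.001, -2.839]
wrist_force: [-0.1, 0.9, -2.4]
gripper_width: 0.0394
```

>>> carry_out(increments=[[[0.035,0,0,0.0015,0,0,0],[0.035,0,0,0,0,0,0]]])

```text
time_s: 15.25
tool_pos: [0.5172, 0.3512, 0.0561]
ee_rot: [3.14, -0.001, -2.839]
wrist_force: [-0.9, 0.0, -1.8]
gripper_width: 0.0392
```

>>> carry_out(increments=[[[0.035,0,0,0.0015,0,0,0],[0.035,0,0,0,0,0,0]]])

```text
time_s: 15.45
tool_pos: [0.5174, 0.3513, 0.0548]
ee_rot: [3.14, -0.0, -2.839]
wrist_force: [-0.5, -0.3, -1.5]
gripper_width: 0.0394
```

>>> carry_out(increments=[[[0.035,0,0,0.0015,0,0,0],[0.035,0,0,0,0,0,0]]])

```text
time_s: 15.65
tool_pos: [0.5175, 0.3513, 0.0547]
ee_rot: [3.141, -0.0, -2.839]
wrist_force: [-1.6, -0.7, 5.1]
gripper_width: 0.0393
```

>>> carry_out(increments=[[[0.035,0,0,0.0015,0,0,0],[0.035,0,0,0,0,0,0]]])

```text
time_s: 15.85
tool_pos: [0.5176, 0.3514, 0.0546]
ee_rot: [3.141, 0.0, -2.839]
wrist_force: [-4.5, -3.0, 11.9]
gripper_width: 0.0397
```

```bash
python3 shot.py scene s11; python3 shot.py wrist w11; python3 - <<'E'
import cv2,numpy as np
im=cv2.imread("pics/s11.png");w=cv2.imread("pics/w11.png")
a=cv2.resize(im[190:290,140:230],None,fx=4.5,fy=4.5,interpolation=cv2.INTER_CUBIC)
b=cv2.resize(w[140:290,150:400],None,fx=1.55,fy=3,interpolation=cv2.INTER_CUBIC)
cv2.imwrite("pics/x11.png",np.hstack([a,b]))
E
```

```text
(no output)
```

View pics/x11.png

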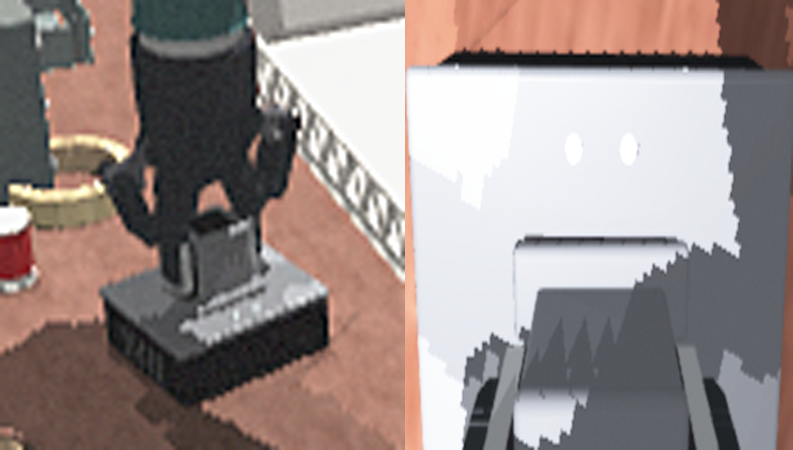

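>>> carry_out(increments=[[[0.05,0,0,0.001,0,0,0],[0.065,0,0,0,0,0,0],[0.0854,0,0,0,0,0,0],[0.0854,0,0,0,0,0,0],[0.0854,0,0,0,0,0,0],[0.0854,0,0,0,0,0,0]]])

```text
time_s: 16.55
tool_pos: [0.5173, 0.3512, 0.0507]
ee_rot: [3.14, -0.001, -2.839]
wrist_force: [0.4, 0.1, -0.2]
gripper_width: 0.0853
```

```bash
python3 shot.py wrist w12; python3 - <<'E'
import cv2
w=cv2.imread("pics/w12.png")
cv2.imwrite("pics/w12z.png",cv2.resize(w[140:380,120:430],None,fx=2.4,fy=2.4,interpolation=cv2.INTER_CUBIC))
E
```

```text
(no output)
```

View pics/w12z.png

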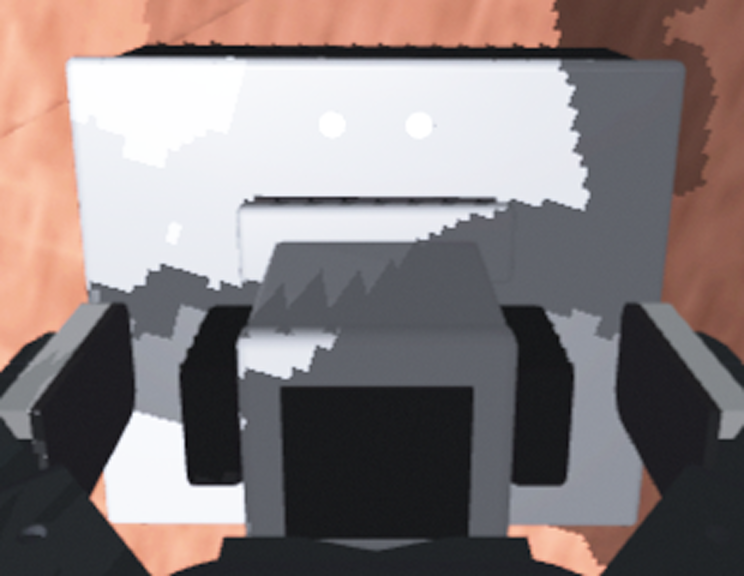

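>>> carry_out(increments=[[[0.0854,0,0,-0.01,0,0,0],[0.0854,0,0,-0.02,0,0,0],[0.0854,0,0,-0.025,0,0,0],[0.0854,0,0,-0.025,0,0,0],[0.04,0,0,0,0,0,0],[0,0,0,0,0,0,0],[0,0,0,0,0,0,0],[0,0,0,0,0,0,0],[0,0,0,0,0,0,0]]])

```text
time_s: 17.5
tool_pos: [0.5166, 0.3507, 0.1296]
ee_rot: [3.141, -0.003, -2.839]
wrist_force: [-0.8, -1.2, 0.2]
gripper_width: 0.0125
```

```bash
python3 shot.py wrist w13;python3 shot.py scene s13; python3 - <<'E'
from h import *
delta(*ch(.098,(0,0)))
import cv2
im=cv2.imread("pics/s13.png");w=cv2.imread("pics/w13.png")
a=cv2.resize(im[190:290,140:230],None,fx=4.2,fy=4.2,interpolation=cv2.INTER_CUBIC)
b=cv2.resize(w,None,fx=.75,fy=1,interpolation=cv2.INTER_CUBIC)
cv2.imwrite("pics/x13.png",np.hstack([a[:420,:370],b]))
E
```

```text
t 17.6 pos [0.5169 0.3509 0.13  ] F [ 0.4 -0.4  0.6] w 0.0001
shift in tool axes mm [-0.9 -1.5 32. ] in target axes [-0.9 -1.5 32. ] rotvec deg [ 0.05 -0.13  0.21]
```

View pics/x13.png

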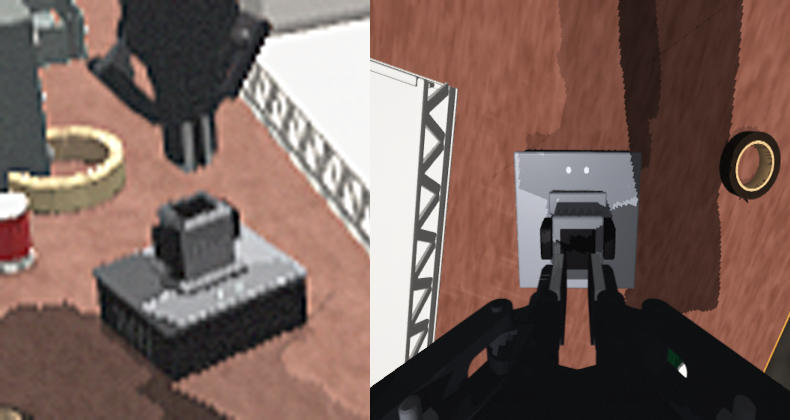

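>>> carry_out(increments=[[[0,0,0,0.012,0,0,0],[0,0,0,0.012,0,0,0],[0,0,0,0.005,0,0,0],[0,0,0,0.002,0,0,0],[0,0,0,0,0,0,0]]])

```text
time_s: 18.1
tool_pos: [0.5169, 0.351, 0.0991]
ee_rot: [3.141, -0.002, -2.839]
wrist_force: [-0.3, -1.2, 0.1]
gripper_width: -0.0002
```

>>> carry_out(increments=[[[0,0,0,0.0015,0,0,0],[0,0,0,0.001,0,0,0],[0,0,0,0,0,0,0]]])

```text
time_s: 18.4
tool_pos: [0.5175, 0.3513, 0.0976]
ee_rot: [3.14, -0.0, -2.839]
wrist_force: [-0.4, -0.5, 0.1]
gripper_width: -0.0
```

>>> carry_out(increments=[[[0,0,0,0.0015,0,0,0],[0,0,0,0,0,0,0]]])

```text
time_s: 18.6
tool_pos: [0.5176, 0.3513, 0.0961]
ee_rot: [3.14, -0.0, -2.839]
wrist_force: [-0.1, 0.2, 1.1]
gripper_width: 0.0001
```

>>> carry_out(increments=[[[0,0,0,0.0015,0,0,0],[0,0,0,0,0,0,0]]])

```text
time_s: 18.8
tool_pos: [0.5177, 0.3514, 0.096]
ee_rot: [3.14, 0.0, -2.839]
wrist_force: [-2.0, -1.3, 7.2]
gripper_width: -0.0001
```

>>> carry_out(increments=[[[0,0,0,0.0015,0,0,0],[0,0,0,0.001,0,0,0],[0,0,0,0,0,0,0]]])

```text
time_s: 19.1
tool_pos: [0.5177, 0.3514, 0.096]
ee_rot: [3.14, 0.001, -2.839]
wrist_force: [-6.7, -4.1, 18.9]
gripper_width: 0.0001
```

>>> carry_out(increments=[[[0,0,0,-0.01,0,0,0],[0,0,0,-0.03,0,0,0],[0,0,0,-0.04,0,0,0],[0,0,0,-0.04,0,0,0],[0,0.03,0,-0.02,0,0,0],[0,0.04,0,0,0,0,0],[0,0.04,0,0,0,0,0],[0,0,0,0,0,0,0]]])

```text
time_s: 19.9
tool_pos: [0.4069, 0.3161, 0.231]
ee_rot: [3.141, -0.006, -2.837]
wrist_force: [1.2, -0.3, -0.4]
gripper_width: 0.0001
```

```bash
python3 shot.py wrist w14;python3 shot.py top t14;python3 shot.py scene s14; python3 - <<'E'
import cv2,numpy as np
im=cv2.imread("pics/s14.png");w=cv2.imread("pics/w14.png")
a=cv2.resize(im[200:285,150:225],None,fx=4.9,fy=4.9,interpolation=cv2.INTER_CUBIC)
b=cv2.resize(w,None,fx=.75,fy=1,interpolation=cv2.INTER_CUBIC)
h=min(a.shape[0],420);cv2.imwrite("pics/x14.png",np.hstack([a[:h],b[:h]]))
E
```

```text
(no output)
```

View pics/x14.png

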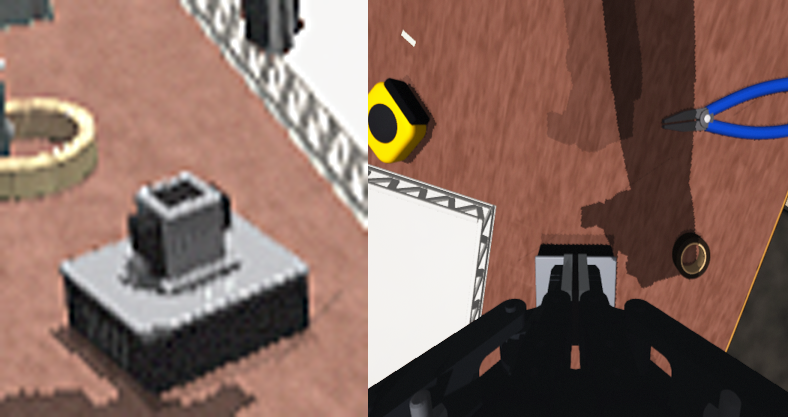

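View pics/t14.png

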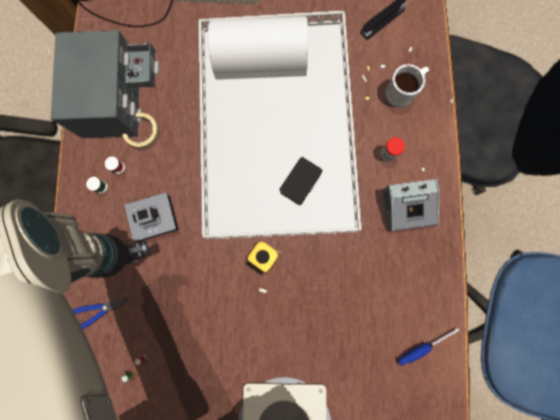

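```bash
python3 - <<'E'
from cell import env
print(env.sign_off()); print(env.sense()['time_s'])
E
```

```text
the job is handed in; nothing more can be done
None
the job is handed in; nothing more can be done
```

I pinched the cartridge's two buttons while it sat in the tester, drew it out along the tilted axis and lowered it into the charger bay. I then opened the fingers, pushed down on the head with about 19 N and backed the arm away. I handed the job in just after 20 s on the robot's clock. The hand-in reports no verdict.

**Last checks:**
- **Seating:** the shut fingers met the head at z = 0.096 m. That is the height expected with the collar flush (0.046 + 0.050), and it did not move under the push.
- **Upright and centred:** the last scene and top pictures show the cartridge upright in the middle of the charger bay.
- **Catches:** the wrist picture taken after opening shows both buttons out evenly. The span is 163 px against about 168 px predicted for 58 mm, and about 127 px if they were fully in. I could not read the catch travel directly.
- **Bystanders:** in the top picture the tape measure, jar and case look where they started.

**What disagreed or went wrong:**
- **Depth in the hand:** the wrist-camera estimate of how deep the cartridge sat in the fingers was about 5 mm off the height where it actually bottomed. I lowered it until the force rose instead.
- **Pose readings:** single arm-position readings scattered by 1 to 2 mm. I aligned the cartridge to the bay from the wrist picture, which put it within about 1 mm before it went in.
- **Pinch width:** the fingers read 39 to 40 mm during the pinch, below the 44 mm given for both buttons fully in. The catches did release.
- **Joint limit:** the last joint reached its range limit on the way to the charger, so I turned the cartridge half round, which the bay allows.

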